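# Seat the rocking lid in the tiffin

### The job

One of the four identical steel lids in the red tiffin is not seated: it rocks when a fingertip presses it near its edge, while the other three stay firm. Find it by pressing, then push it level and fully home with the fingertips and finish while still holding it down there, so that I can tape it. Lift nothing, do not press with brute force, and leave the other things where they stand.

Things in the scene. Friction and masses are not known exactly. Their poses are not given: they have to be found in the camera images.
- tiffin: open base of a red plastic tiffin, 236 mm square with 30 mm walls, fixed; origin at the centre of its underside, x and y axes along its sides, z up. Four identical white cups (68 mm across) stand in it two by two, each with an identical round flat steel lid (76 mm across, 18 mm skirt). Cups and base cannot be moved.
- place1 (a point): fixed point on the tiffin at (-54, +54) mm in the tiffin's x, y: the centre of the top of the lid there to within 1 mm sideways. Its height is that of an average lid top (63 mm above the table); the real lid tops lie up to 4 mm higher or lower, loose or not. Any of the four lids may be the loose one.
- place2 (a point): fixed point on the tiffin at (-54, -54) mm in the tiffin's x, y: the centre of the top of the lid there to within 1 mm sideways. Its height is that of an average lid top (63 mm above the table); the real lid tops lie up to 4 mm higher or lower, loose or not. Any of the four lids may be the loose one.
- place3 (a point): fixed point on the tiffin at (+54, +54) mm in the tiffin's x, y: the centre of the top of the lid there to within 1 mm sideways. Its height is that of an average lid top (63 mm above the table); the real lid tops lie up to 4 mm higher or lower, loose or not. Any of the four lids may be the loose one.
- place4 (a point): fixed point on the tiffin at (+54, -54) mm in the tiffin's x, y: the centre of the top of the lid there to within 1 mm sideways. Its height is that of an average lid top (63 mm above the table); the real lid tops lie up to 4 mm higher or lower, loose or not. Any of the four lids may be the loose one.
- loose_lid (a joint): how far the middle of the loose lid (whichever place it is at) is pressed down, m: about 0 when untouched, about 0.0055 when seated level on its cup's rim; negative if pulled up. Its rubber seal pushes it back up when let go, with about 1.4 N per mm, so seating it takes about 8 N at the middle and more off centre (about 12 N at 10 mm off, 25 N near the edge). The three sound lids give less than 2 mm (8 N per mm) and do not tilt.
- lid_rock_a (a joint): tilt of the loose lid about its own x axis, rad, 0 when level. It rocks easily in any direction: a press of 2 to 4 N some 25 mm from its centre tilts it until its edge meets the cup's rim, some 0.1 to 0.15 rad (it can tilt less as it is pressed down, and not at all once seated).
- lid_rock_b (a joint): tilt of the loose lid about its own y axis, rad, 0 when level. It rocks easily in any direction: a press of 2 to 4 N some 25 mm from its centre tilts it until its edge meets the cup's rim, some 0.1 to 0.15 rad (it can tilt less as it is pressed down, and not at all once seated).
- toy_top: small wooden spinning top, 42 mm wide, 40 mm high, standing peg upwards in the middle of the tiffin between the four cups (lower than their lids); a bystander to be left where it is; origin at the centre of its underside
- tumbler: steel tumbler, 72 mm across, 95 mm high, upright beside the tiffin; a bystander to be left where it is; origin at the centre of its underside
- jar: glass jar of hair bands with a white twist cap, 66 mm across, 86 mm high, upright beside the tiffin; a bystander to be left where it is; origin at the centre of its underside
- saucer: white ceramic saucer, 130 mm across, 20 mm high; a bystander to be left where it is; origin at the centre of its underside
- comb: black comb, 160 x 40 x 6 mm, lying flat; a bystander to be left where it is; origin at the centre of its underside
- spectacle_case: black spectacle case, 160 x 62 x 36 mm; a bystander to be left where it is; origin at the centre of its underside
There are look-alikes about, which are no part of the job. Leave any blue or purple look-alike of the part that bears loose_lid alone.

How it is judged:
At the end, for the whole second after the job is handed in: Through the last second the loose lid is held down at least 4 mm of its travel of about 5.5 mm (it springs up when let go) and is level within 0.04 rad about both axes (value of joint loose_lid above 0.004 m and value of joint lid_rock_a between -0.04 and 0.04 rad and value of joint lid_rock_b between -0.04 and 0.04 rad); the arm keeps its last pose, push and grip.
It fails at once if the loose lid is lifted (pulled up more than 4 mm) (value of joint loose_lid below -0.004 m).
It fails at once if something is pressed with brute force (over 60 N) (contact force between the fingers and anything else above 60 N).
It fails at once if a bystander is lifted, carried or moved more than 25 mm (distance of any of toy_top, tumbler, jar, saucer, comb, spectacle_case from where it was at the start of the episode above 0.025 m).
It also fails if it takes over 64 s, if anything falls off the work surface, if the arm or the gripper's body presses on something with over 40 N, if the wrist force passes 120 N, or if a joint passes its speed limit or range.

### The arm

A 6-joint arm with a two-finger parallel gripper is mounted at the origin on the work surface. World frame = base frame: x ahead of the robot, y to its left, z up, the work surface at z = 0. Lengths are in m, angles in rad, forces in N, time in s.
With the tool pointing down it reaches from about 0.225 to 0.875 m from the base axis. Payload 3.4 kg.
Tool frame: the origin (TCP) lies on the centre line of the jaws, within the pads' length; the fingertips stand 11 mm ahead of it and the grasp point (between the pads) lies 8 mm behind it; z points along the fingers, y is the line along which they close (so a half turn about z gives the same grasp; the last joint's range is limited). The gripper opens to 85 mm and grips with 20 to 120 N. Pads are 22 mm wide; open, the fingers measure 114 mm over their backs; the gripper's body (76 mm by 85 mm) begins 54 mm behind the grasp point. The pads swing forward as they close: fully open they stand 13 mm farther back than shut.
Start: joints at [1.016, 0.276, 1.505, -0, 1.361, -0.121], TCP at [0.242, 0.522, 0.242] pointing down, gripper open.
Joint ranges: [-2.89, 2.89], [-0.75, 2.08], [0.22, 2.7], [-1.18, 4.32], [0.11, 2.71], [-2.7, 2.7]. Speed limits (rad/s): [2.57, 2.57, 3.14, 3.14, 3.14, 3.14].

### API

Orientations are given as a unit quaternion [w, x, y, z].
In Python, from rig import manip, eyes, job gives the robot as it stands.
- The arm moves only by the tool drive_tool, never from a script. Its argument "rows" is a list of rows, each a list of 3 entries, a list of its own where there are three numbers: the turn, a rotation vector about the world's x, y, z in rad, then the shift along the world's x, y, z in cm, then the finger opening in cm, from 0 to 8.54. A call has 1 to 8 rows; each row shifts and turns the commanded pose from where the row before left it; what a row does not reach is not made up. A row lasts 1/8 s, in which the tool goes at most 62.5 mm and 10.7 degrees, less where a joint would pass 70% of its speed; a pose out of reach is approached as far as the arm can. A call is refused whole if a number of a shift passes 6.25 or a number of a turn 0.188, either way. A call with a gripper value outside its range is refused whole. The fingers move at their own pace and stop on an object; "force" is the grip in N (left out, the last holds). Time passes only in rows, so rows that do not move let the fingers close. It gives the time, the measured TCP pose, the force, the opening and the grip force at its end, in the units of the state.
- manip.get_state(): the state, without advancing time (a new reading comes with each control period).
- eyes.get_image(name): name is "scene" or "top" or "wrist"; returns the picture (400x640x3 uint8, red, green, blue); there is no depth.
- eyes.get_calibration(name): a dict with "camera_matrix" (3x3 intrinsics, pixels), "view" (4x4, takes a point from world to camera coordinates). Camera axes: x right, y up, looking along -z (the intrinsics and any distortion apply to the point x, -y, -z); pixel columns grow to the right and rows downward; lengths in m; the calibration is good to about 2 mm. A picture is of the moment at which its call begins: read the wrist's pose just before it. get_calibration takes no time and is no camera call; for the wrist camera it gives the pose at the moment of the call.
- job.sign_off(): hands the job in; it is judged then, once.
The state is a dict: "clock": time; "qpos": joint angles; "qd": joint speeds; "effort": joint torques, N m; "position": TCP position; "ee_rot": TCP orientation; "contact_force": force on the tool from outside, world axes, zero at the start; "moment": the same for the moment, N m; "width": finger opening in m; "gripper_force": force on a finger pad.
Only numpy, scipy, OpenCV 4.12 (cv2) and the standard library are available. Lean on these libraries where they do the work, as an engineer would, in place of code of your own. Each camera call takes 0.05 s, during which the arm holds its last target. There are 200 camera calls.

## Working session

There is one attempt and no reset: what is moved stays moved. The work goes in short steps, Python scripts to look and compute and a tool call to move; the robot and the scene stay as the last step left them, time stands still between calls to the robot, and variables do not carry over. Pictures are saved under pics/ and viewed, at most 10 in all, crops included, and the job is handed in when it is done.

Besides the shell and the picture viewer there is one more tool, called after "Emit:" as name(argument=value, ...), one argument or row to a line, values as JSON. drive_tool: Moves the arm, as the interface text tells. Its arguments: {"type":"object","properties":{"rows":{"type":"array"},"force":{"type":"number"}},"required":["rows"]}

```bash
mkdir -p pics; python3 - <<'E'
from rig import manip, eyes, job
import cv2
s=manip.get_state(); print(s)
for n in("scene","top"):
    cv2.imwrite(f"pics/{n}0.png",eyes.get_image(n)[:,:,::-1]); c=eyes.get_calibration(n);print(n,c)
E
```

```text
{'clock': 0.0, 'qpos': array([ 1.01599577e+00,  2.76596653e-01,  1.50613429e+00,  1.13026394e-05,
        1.36070288e+00, -1.20995587e-01]), 'qd': array([ 5.37428081e-05, -8.51903639e-04,  2.99261731e-03, -1.24310383e-03,
        3.54443855e-04,  1.05461972e-03]), 'effort': array([-1.13928421e-03, -4.16749513e+01, -2.45810044e+01, -9.07787808e-05,
        1.08558271e-02, -1.10353207e-05]), 'position': array([0.24141624, 0.52130356, 0.24143829]), 'ee_rot': array([-3.10392821e-04,  2.15206789e-01,  9.76568068e-01, -8.66700210e-04]), 'contact_force': array([ 0.60099695, -0.23866614, -0.62806992]), 'moment': array([0.03615299, 0.00499653, 0.02203649]), 'gripper_force': 0.0, 'width': 0.08591573623096196}
scene {'camera_matrix': array([[475.4424679 ,   0.        , 320.69695646],
       [  0.        , 475.4424679 , 191.4835629 ],
       [  0.        ,   0.        ,   1.        ]]), 'view': array([[ 0.83000179,  0.55764003, -0.01160329, -0.48467051],
       [-0.45774336,  0.69290563,  0.55709318,  0.24075759],
       [ 0.31869744, -0.457077  ,  0.83036893, -1.62065988],
       [ 0.        ,  0.        ,  0.        ,  1.        ]])}
top {'camera_matrix': array([[382.23790089,   0.        , 323.22623395],
       [  0.        , 382.23790089, 202.54715307],
       [  0.        ,   0.        ,   1.        ]]), 'view': array([[ 0.01500924, -0.99978506,  0.01430243, -0.02712319],
       [ 0.9971116 ,  0.01603114,  0.07423926, -0.58854154],
       [-0.07445259,  0.01314685,  0.99713789, -0.96488999],
       [ 0.        ,  0.        ,  0.        ,  1.        ]])}
```

View pics/top0.png

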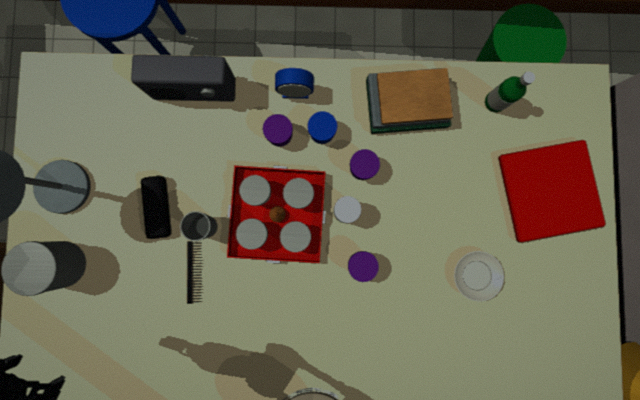

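View pics/scene0.png

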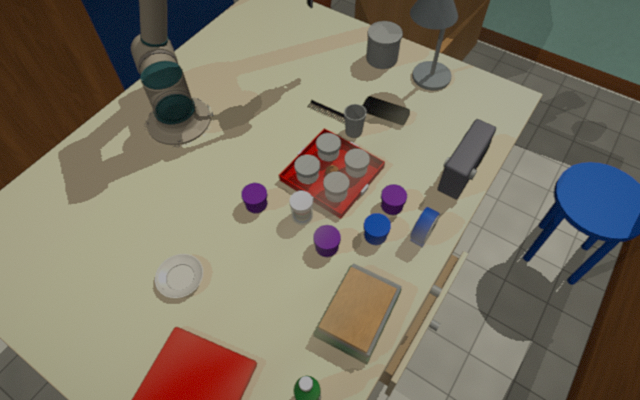

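The top view shows the red tiffin around (277,214) with four grey lids at about (255,190), (298,193), (251,234) and (295,237). The tumbler is at (198,226), the jar at (347,209), and the purple and blue look-alikes are outside. The scene view agrees.

```bash
cat > h.py <<'E'
import numpy as np, cv2
from rig import manip, eyes, job
def ray(c,px,z):
    K=c["camera_matrix"];V=c["view"];R=V[:3,:3];o=-R.T@V[:3,3]
    px=np.atleast_2d(px).astype(float)
    d=np.c_[(px[:,0]-K[0,2])/K[0,0],-(px[:,1]-K[1,2])/K[1,1],-np.ones(len(px))]@R
    return o+d*((z-o[2])/d[:,2])[:,None]
E
python3 - <<'E'
from h import *
for n,roi in(("top",(222,160,332,270)),("scene",(270,120,392,222))):
    im=cv2.imread(f"pics/{n}0.png");c=eyes.get_calibration(n)
    x0,y0,x1,y1=roi;hsv=cv2.cvtColor(im,cv2.COLOR_BGR2HSV)
    red=((hsv[...,1]>150)&((hsv[...,0]<10)|(hsv[...,0]>170))).astype(np.uint8)
    g=((hsv[...,1]<75)&(hsv[...,2]>80)).astype(np.uint8)
    m=np.zeros_like(red);m[y0:y1,x0:x1]=1
    red*=m;g*=m
    pts=cv2.findNonZero(red)[:,0]
    hull=cv2.convexHull(pts)
    w=ray(c,hull[:,0],0.03)[:,:2]
    r=cv2.minAreaRect((w*1000).astype(np.float32));print(n,"rect mm",r)
    fill=cv2.fillConvexPoly(np.zeros_like(red),hull,1);g*=fill
    g=cv2.morphologyEx(g,cv2.MORPH_OPEN,np.ones((3,3),np.uint8))
    k,l,st,ce=cv2.connectedComponentsWithStats(g)
    for i in range(1,k):
        if st[i,4]>150: 
            q=np.argwhere(l==i)[:,::-1];W=ray(c,q,0.063)[:,:2]*1000
            print(ce[i],st[i],cv2.minEnclosingCircle(W.astype(np.float32)),W.mean(0))
E
```

```text
top rect mm ((558.2688598632812, 101.4453353881836), (235.99378967285156, 235.2089080810547), 87.14134216308594)
[254.30898876 189.83988764] [239 175  31  30 712] ((614.9999389648438, 153.94998168945312), 37.74810791015625) [614.64757415 153.56014646]
[298.00981767 192.71949509] [283 178  31  30 713] ((608.6341552734375, 45.380943298339844), 37.84076690673828) [609.26721185  45.38958964]
[250.94965986 233.46394558] [236 219  31  30 735] ((507.0373840332031, 158.92041015625), 37.63418960571289) [506.96446871 158.72845691]
[295.03155007 236.34705075] [280 222  31  30 729] ((501.9305114746094, 50.84537124633789), 37.68748474121094) [501.51978735  50.5542742 ]
scene rect mm ((559.2157592773438, 95.71969604492188), (247.68289184570312, 239.51345825195312), 87.74546813964844)
[328.04627249 142.45244216] [316 133  25  20 389] ((507.3484191894531, 158.2788543701172), 40.0813102722168) [506.88806595 156.96708822]
[356.52315609 162.07718696] [345 148  25  30 583] ((617.3612060546875, 137.25991821289062), 55.12469482421875) [620.75366723 140.3893496 ]
[306.90047393 164.83175355] [295 155  25  21 422] ((500.9170227050781, 49.97835159301758), 39.61186218261719) [501.69375888  49.25661713]
[335.84724409 185.95433071] [324 172  26  30 635] ((616.1396484375, 31.595558166503906), 53.45808410644531) [616.1715716   32.58991027]
```

Emit:
drive_tool(
  rows=[
    [[0, 0, 0], [3.6, -4.5, -0.5], 0],
    [[0, 0, 0], [3.6, -4.5, -0.5], 0],
    [[0, 0, 0], [3.6, -4.5, -0.5], 0],
    [[0, 0, 0], [3.6, -4.5, -0.5], 0],
    [[0, 0, 0], [3.6, -4.5, -0.5], 0],
    [[0, 0, 0], [3.6, -4.5, -0.5], 0],
    [[0, 0, 0], [3.6, -4.5, -0.5], 0],
    [[0, 0, 0], [3.6, -4.5, -0.5], 0],
  ],
  force=20,
)

```text
clock: 1.1
position: [0.5304, 0.1601, 0.2018]
ee_rot: [-0.0, 0.215, 0.977, 0.0]
contact_force: [0.5, 0.3, -0.0]
width: 0.0
gripper_force: 0.0
```

Emit:
drive_tool(
  rows=[
    [[0, 0, 0], [0.3, -0.3, -4.5], 0],
    [[0, 0, 0], [0, 0, -4.5], 0],
    [[0, 0, 0], [0, 0, -2.0], 0],
    [[0, 0, 0], [0, 0, 0], 0],
    [[0, 0, 0], [0, 0, 0], 0],
  ],
)

```text
clock: 1.72
position: [0.5334, 0.1589, 0.0931]
ee_rot: [0.001, 0.215, 0.977, 0.0]
contact_force: [1.0, 0.2, 0.5]
width: -0.0001
gripper_force: 0.0
```

```bash
python3 - <<'E'
from h import *
print(manip.get_state()["position"],manip.get_state()["contact_force"]); cv2.imwrite("pics/s1.png",cv2.resize(eyes.get_image("scene")[100:260,230:430,::-1],(800,640))[:600])
cv2.imwrite("pics/w1.png",eyes.get_image("wrist")[:,:,::-1])
E
```

```text
[0.53340887 0.15894301 0.09310153] [0.99347666 0.20356756 0.51466462]
```

View pics/w1.png

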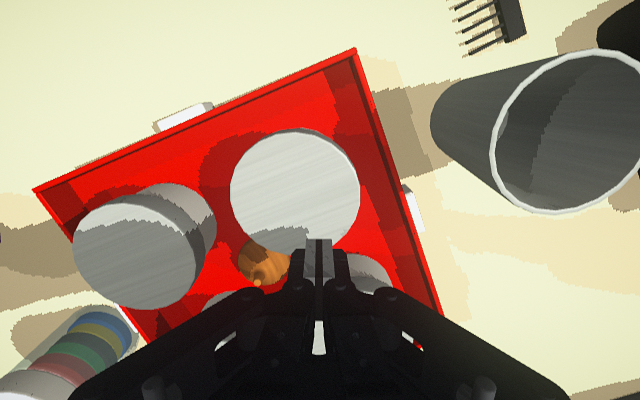

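The wrist view shows the closed fingertips at (318,240) over the inner edge of the lid centred at (295,190). The way down is clear.

Emit:
drive_tool(
  rows=[
    [[0, 0, 0], [0, 0, -1.3], 0],
    [[0, 0, 0], [0, 0, -0.1], 0],
    [[0, 0, 0], [0, 0, 0], 0],
  ],
)

```text
clock: 2.2
position: [0.5325, 0.1588, 0.0781]
ee_rot: [-0.0, 0.215, 0.977, -0.0]
contact_force: [0.3, -0.3, -0.6]
width: -0.0001
gripper_force: 0.0
```

Emit:
drive_tool(
  rows=[
    [[0, 0, 0], [0, 0, -0.1], 0],
    [[0, 0, 0], [0, 0, 0], 0],
  ],
)

```text
clock: 2.45
position: [0.5328, 0.1588, 0.0774]
ee_rot: [0.0, 0.215, 0.977, 0.0]
contact_force: [-0.8, -0.5, -0.3]
width: 0.0002
gripper_force: 0.0
```

Emit:
drive_tool(
  rows=[
    [[0, 0, 0], [0, 0, -0.1], 0],
    [[0, 0, 0], [0, 0, 0], 0],
  ],
)

```text
clock: 2.7
position: [0.5327, 0.1588, 0.0763]
ee_rot: [-0.0, 0.215, 0.977, 0.0]
contact_force: [0.7, -0.6, -0.5]
width: -0.0001
gripper_force: 0.0
```

Emit:
drive_tool(
  rows=[
    [[0, 0, 0], [0, 0, -0.1], 0],
    [[0, 0, 0], [0, 0, 0], 0],
  ],
)

```text
clock: 2.95
position: [0.5326, 0.1588, 0.0752]
ee_rot: [-0.0, 0.215, 0.977, 0.0]
contact_force: [0.4, -0.3, -0.3]
width: 0.0002
gripper_force: 0.0
```

Emit:
drive_tool(
  rows=[
    [[0, 0, 0], [0, 0, -0.1], 0],
    [[0, 0, 0], [0, 0, 0], 0],
  ],
)

```text
clock: 3.2
position: [0.5328, 0.1588, 0.0744]
ee_rot: [0.0, 0.215, 0.977, 0.0]
contact_force: [0.4, -0.2, 0.8]
width: 0.0001
gripper_force: 0.3
```

Emit:
drive_tool(
  rows=[
    [[0, 0, 0], [0, 0, -0.1], 0],
    [[0, 0, 0], [0, 0, 0], 0],
  ],
)

```text
clock: 3.45
position: [0.5328, 0.1588, 0.0739]
ee_rot: [0.0, 0.215, 0.977, 0.0]
contact_force: [-0.6, -1.2, 4.8]
width: 0.0001
gripper_force: 2.3
```

Emit:
drive_tool(
  rows=[
    [[0, 0, 0], [0, 0, -0.1], 0],
    [[0, 0, 0], [0, 0, 0], 0],
  ],
)

```text
clock: 3.7
position: [0.5328, 0.1588, 0.0733]
ee_rot: [0.0, 0.215, 0.977, 0.0]
contact_force: [-1.9, 0.4, 8.7]
width: 0.0001
gripper_force: 4.1
```

Emit:
drive_tool(
  rows=[
    [[0, 0, 0], [0, 0, 2.0], 0],
    [[0, 0, 0], [5.6, -0.4, 0], 0],
    [[0, 0, 0], [0, 0, 0], 0],
    [[0, 0, 0], [0, 0, -1.4], 0],
    [[0, 0, 0], [0, 0, 0], 0],
  ],
)

```text
clock: 4.32
position: [0.5865, 0.1546, 0.0764]
ee_rot: [-0.002, 0.215, 0.977, -0.001]
contact_force: [0.7, 0.7, -0.1]
width: -0.0
gripper_force: 0.0
```

Emit:
drive_tool(
  rows=[
    [[0, 0, 0], [0, 0, -0.1], 0],
    [[0, 0, 0], [0, 0, 0], 0],
  ],
)

```text
clock: 4.58
position: [0.5881, 0.1548, 0.0773]
ee_rot: [-0.0, 0.215, 0.977, -0.0]
contact_force: [0.1, 0.3, -0.7]
width: -0.0001
gripper_force: 0.0
```

Emit:
drive_tool(
  rows=[
    [[0, 0, 0], [0, 0, -0.1], 0],
    [[0, 0, 0], [0, 0, 0], 0],
  ],
)

```text
clock: 4.82
position: [0.5886, 0.1548, 0.0764]
ee_rot: [0.0, 0.215, 0.977, 0.0]
contact_force: [-0.6, 0.0, 0.3]
width: -0.0003
gripper_force: 0.0
```

Emit:
drive_tool(
  rows=[
    [[0, 0, 0], [0, 0, -0.1], 0],
    [[0, 0, 0], [0, 0, 0], 0],
  ],
)

```text
clock: 5.08
position: [0.5888, 0.1548, 0.0756]
ee_rot: [0.0, 0.215, 0.977, 0.0]
contact_force: [-0.3, -0.1, 1.5]
width: 0.0
gripper_force: 1.0
```

Emit:
drive_tool(
  rows=[
    [[0, 0, 0], [0, 0, -0.1], 0],
    [[0, 0, 0], [0, 0, 0], 0],
  ],
)

```text
clock: 5.32
position: [0.5888, 0.1548, 0.0751]
ee_rot: [0.0, 0.215, 0.977, 0.0]
contact_force: [-1.5, -0.5, 5.1]
width: -0.0003
gripper_force: 3.0
```

Emit:
drive_tool(
  rows=[
    [[0, 0, 0], [0, 0, -0.1], 0],
    [[0, 0, 0], [0, 0, 0], 0],
  ],
)

```text
clock: 5.58
position: [0.5888, 0.1548, 0.0747]
ee_rot: [0.0, 0.215, 0.977, 0.0]
contact_force: [-2.3, 0.3, 8.5]
width: -0.0001
gripper_force: 4.5
```

Emit:
drive_tool(
  rows=[
    [[0, 0, 0], [0, 0, 2.0], 0],
    [[0, 0, 0], [-0.3, -5.4, 0], 0],
    [[0, 0, 0], [-0.2, -5.4, 0], 0],
    [[0, 0, 0], [0, 0, 0], 0],
    [[0, 0, 0], [0, 0, -1.5], 0],
    [[0, 0, 0], [0, 0, 0], 0],
  ],
)

```text
clock: 6.32
position: [0.5823, 0.0479, 0.0764]
ee_rot: [-0.002, 0.215, 0.977, -0.0]
contact_force: [-0.5, 0.1, -0.2]
width: -0.0003
gripper_force: 0.0
```

Emit:
drive_tool(
  rows=[
    [[0, 0, 0], [0, 0, -0.1], 0],
    [[0, 0, 0], [0, 0, 0], 0],
  ],
)

```text
clock: 6.58
position: [0.5838, 0.0476, 0.0773]
ee_rot: [0.0, 0.215, 0.977, 0.0]
contact_force: [0.5, 0.3, -0.5]
width: 0.0
gripper_force: 0.0
```

Emit:
drive_tool(
  rows=[
    [[0, 0, 0], [0, 0, -0.1], 0],
    [[0, 0, 0], [0, 0, 0], 0],
  ],
)

```text
clock: 6.82
position: [0.5837, 0.0469, 0.0764]
ee_rot: [0.0, 0.215, 0.977, 0.0]
contact_force: [-0.4, 0.5, 0.8]
width: 0.0001
gripper_force: 0.0
```

Emit:
drive_tool(
  rows=[
    [[0, 0, 0], [0, 0, -0.1], 0],
    [[0, 0, 0], [0, 0, 0], 0],
  ],
)

```text
clock: 7.08
position: [0.5836, 0.0467, 0.0753]
ee_rot: [-0.0, 0.215, 0.977, 0.0]
contact_force: [0.0, 0.4, -0.3]
width: 0.0007
gripper_force: 0.0
```

Emit:
drive_tool(
  rows=[
    [[0, 0, 0], [0, 0, -0.1], 0],
    [[0, 0, 0], [0, 0, 0], 0],
  ],
)

```text
clock: 7.32
position: [0.5837, 0.0467, 0.0743]
ee_rot: [0.0, 0.215, 0.977, 0.0]
contact_force: [-0.1, -0.8, -0.0]
width: -0.0003
gripper_force: 0.1
```

Emit:
drive_tool(
  rows=[
    [[0, 0, 0], [0, 0, -0.1], 0],
    [[0, 0, 0], [0, 0, 0], 0],
  ],
)

```text
clock: 7.58
position: [0.5837, 0.0467, 0.0733]
ee_rot: [-0.0, 0.215, 0.977, 0.0]
contact_force: [-0.2, -0.2, 0.7]
width: 0.0004
gripper_force: 0.3
```

Emit:
drive_tool(
  rows=[
    [[0, 0, 0], [0, 0, -0.1], 0],
    [[0, 0, 0], [0, 0, 0], 0],
  ],
)

```text
clock: 7.82
position: [0.5836, 0.0468, 0.0723]
ee_rot: [-0.0, 0.215, 0.977, 0.0]
contact_force: [-0.8, -0.2, 1.3]
width: 0.0002
gripper_force: 0.6
```

Emit:
drive_tool(
  rows=[
    [[0, 0, 0], [0, 0, -0.1], 0],
    [[0, 0, 0], [0, 0, 0], 0],
  ],
)

```text
clock: 8.07
position: [0.5836, 0.0468, 0.0714]
ee_rot: [-0.0, 0.215, 0.977, 0.0]
contact_force: [0.3, -1.2, 2.8]
width: 0.0002
gripper_force: 1.1
```

Lid B gives 3 mm at under 3 N, where the other two reached about 8 N in 1 mm, so B is the loose one. Moving to its centre.

Emit:
drive_tool(
  rows=[
    [[0, 0, 0], [0, 0, 1.5], 0],
    [[0, 0, 0], [2.6, -0.1, 0], 0],
    [[0, 0, 0], [0, 0, 0], 0],
    [[0, 0, 0], [0, 0, -0.9], 0],
    [[0, 0, 0], [0, 0, 0], 0],
    [[0, 0, 0], [0, 0, -0.2], 0],
    [[0, 0, 0], [0, 0, 0], 0],
  ],
)

```text
clock: 8.95
position: [0.6093, 0.0458, 0.0752]
ee_rot: [-0.0, 0.215, 0.977, -0.0]
contact_force: [-0.7, 0.3, 0.1]
width: -0.0003
gripper_force: 0.0
```

Emit:
drive_tool(
  rows=[
    [[0, 0, 0], [0, 0, -0.2], 0],
    [[0, 0, 0], [0, 0, 0], 0],
  ],
)

```text
clock: 9.2
position: [0.6098, 0.0458, 0.0735]
ee_rot: [0.0, 0.215, 0.977, 0.0]
contact_force: [-0.9, -0.9, 1.5]
width: -0.0
gripper_force: 0.9
```

Emit:
drive_tool(
  rows=[
    [[0, 0, 0], [0, 0, -0.2], 0],
    [[0, 0, 0], [0, 0, 0], 0],
  ],
)

```text
clock: 9.45
position: [0.6098, 0.0458, 0.0717]
ee_rot: [0.0, 0.215, 0.977, 0.0]
contact_force: [-0.9, 0.4, 4.3]
width: -0.0001
gripper_force: 2.2
```

Emit:
drive_tool(
  rows=[
    [[0, 0, 0], [0, 0, -0.2], 0],
    [[0, 0, 0], [0, 0, 0], 0],
  ],
)

```text
clock: 9.7
position: [0.6098, 0.0458, 0.07]
ee_rot: [0.0, 0.215, 0.977, 0.0]
contact_force: [-0.4, 0.1, 6.6]
width: -0.0
gripper_force: 3.4
```

Emit:
drive_tool(
  rows=[
    [[0, 0, 0], [0, 0, -0.2], 0],
    [[0, 0, 0], [0, 0, 0], 0],
  ],
)

```text
clock: 9.95
position: [0.6099, 0.0458, 0.0694]
ee_rot: [0.001, 0.215, 0.977, 0.0]
contact_force: [-3.1, 0.2, 12.7]
width: 0.0002
gripper_force: 6.8
```

Emit:
drive_tool(
  rows=[
    [[0, 0, 0], [0, 0, -0.1], 0],
    [[0, 0, 0], [0, 0, 0], 0],
    [[0, 0, 0], [0, 0, 0], 0],
  ],
)

```text
clock: 10.32
position: [0.6099, 0.0458, 0.0692]
ee_rot: [0.001, 0.215, 0.977, 0.0]
contact_force: [-4.9, -0.5, 18.2]
width: -0.0003
gripper_force: 9.0
```

Travel is 5.4 mm and the force rose sharply at the end, so the lid is seated. One look and a steadiness check before I hand it in.

Emit:
drive_tool(
  rows=[
    [[0, 0, 0], [0, 0, 0], 0],
    [[0, 0, 0], [0, 0, 0], 0],
    [[0, 0, 0], [0, 0, 0], 0],
    [[0, 0, 0], [0, 0, 0], 0],
  ],
)

```text
clock: 10.82
position: [0.6098, 0.0458, 0.0692]
ee_rot: [0.001, 0.215, 0.977, 0.0]
contact_force: [-5.4, -0.5, 18.2]
width: 0.0003
gripper_force: 9.0
```

```bash
python3 - <<'E'
from h import *
cv2.imwrite("pics/w2.png",eyes.get_image("wrist")[:,:,::-1])
E
```

```text
(no output)
```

View pics/w2.png

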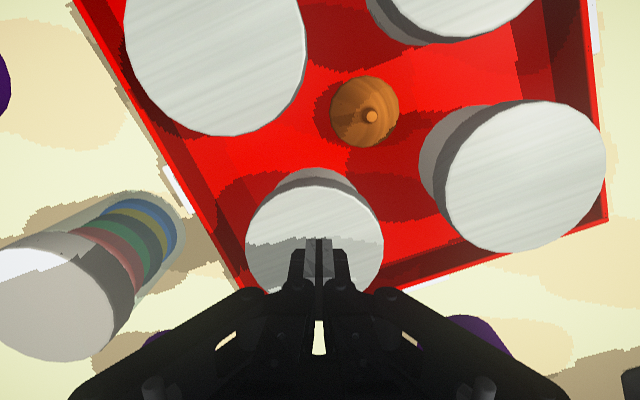

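The closed fingertips at (318,240) rest on the middle of the pressed lid, centred at about (315,250). The top at (365,112) and the jar are undisturbed, and the push is steady at 18 N.

```bash
python3 -c "
from rig import job
print(job.sign_off())"
```

```text
the job is handed in; nothing more can be done
None
```

The loose lid is the one at place4 (+54, -54), taking the tiffin's x axis as the side nearest the robot's x; it is pressed about 5.4 mm down to its seat and held there at 18 N, and I did not press the fourth lid (place2) because this one was clearly soft.

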